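# Run the seam fillets down with the burnishing stylus

## Task

Take the burnishing stylus by its handle from its fork stand and draw its ball slowly (not over 5 cm a second) along the panel's bent seam in one unbroken pass, from the brass disc to the far end, so that all six fillets go down flush one after another; keep the fingers off the panel and do not bottom out the sprung nose. Then hang the stylus upright in the fork again, resting on its collar, and let go. Leave the other things on the table where they are.

Things in the scene. Friction and masses are not known exactly. Their poses are not given: they have to be found in the camera images.
- panel: wooden panel 150 (x) by 266 mm (y), 18 mm thick, fixed on the table; origin at the centre of its underside. A dark-edged seam of two straight legs crosses its face; in it stand six brown wood fillets, three a leg, each 30 mm along the seam, 8 mm wide, ends rounded, 1 mm apart, none within 5 mm of start, bend or end. They stand 2.5 mm proud, slide straight down under about 2 N and stay down
- seam_start (a point): middle of the seam's start, on the panel's face (height 18 mm), where a flush brass disc 12 mm across is let in just before fillet 1. In the panel's frame at x -25, y -100 mm
- seam_bend (a point): middle of the seam at its bend, on the panel's face, between fillets 3 and 4. In the panel's frame at x +25, y -10 mm
- seam_end (a point): middle of the seam's far end, on the panel's face, 5 mm past fillet 6. In the panel's frame at x 0, y +90 mm
- fillet_1 (a joint): how far fillet 1 (first leg, centre 20.5 mm along it from the start) has been pressed down: 0 = 2.5 mm proud, 0.0025 = flush with the panel's face
- fillet_2 (a joint): how far fillet 2 (first leg, centre 51.5 mm along it from the start) has been pressed down: 0 = 2.5 mm proud, 0.0025 = flush with the panel's face
- fillet_3 (a joint): how far fillet 3 (first leg, centre 82.5 mm along it from the start) has been pressed down: 0 = 2.5 mm proud, 0.0025 = flush with the panel's face
- fillet_4 (a joint): how far fillet 4 (second leg, centre 20.5 mm along it from the bend) has been pressed down: 0 = 2.5 mm proud, 0.0025 = flush with the panel's face
- fillet_5 (a joint): how far fillet 5 (second leg, centre 51.5 mm along it from the bend) has been pressed down: 0 = 2.5 mm proud, 0.0025 = flush with the panel's face
- fillet_6 (a joint): how far fillet 6 (second leg, centre 82.5 mm along it from the bend) has been pressed down: 0 = 2.5 mm proud, 0.0025 = flush with the panel's face
- stylus: burnishing stylus, 160 g, loose, upright in its stand. Origin on its axis at the underside of its steel collar (38 mm across, 6 mm thick), z up. Above the collar a square wooden handle, 22 x 22 mm (sides along its x and y), from 6 to 66 mm above the origin: grip it there. Below, a round sleeve 12 mm across, 22 mm long, then a thin sprung rod with a steel ball 16 mm across
- stylus_tip (a point): lowest point of the stylus's steel ball (moves with the sprung nose; 55 mm below the stylus's origin when free)
- nose (a joint): how far the sprung nose has been pushed up into the stylus, 0 (free) to 0.012 m (bottomed). It starts to give at 3 N and takes 0.5 N more per mm
- stand: metal stand, fixed: base 85 x 80 mm, rear post at its +x side, and a level two-pronged fork, top at 72 mm. The slot between the prongs (each 18 mm wide) is 20 mm wide, along the stand's x, open at its -x end (x = -30 mm) and closed at x = +18 mm. Origin at table height below the seat of the stylus. Nothing on it is higher than 75 mm
- fork_seat (a point): middle of the seat, on the fork's top (72 mm): the stylus's origin lies here when it hangs in place
- wooden_tray: open two-compartment box of thin plain wood, 68 x 140 x 62 mm high, loose; origin at the centre of its underside. A bystander
- pot_a: small round white paint pot with a screw lid, 36 mm across, 41 mm high, loose; origin at the centre of its underside. A bystander
- tape_roll: flat roll of masking tape, 104 mm across, 18 mm high, loose; origin at the centre of its underside. A bystander
- rubber: eraser in a card sleeve, 18 x 42 x 12 mm, loose; origin at the centre of its underside. A bystander
Not all that is in view belongs to the job. Leave any purple look-alike of the stylus alone.

How it is judged (in metres and radians):
On the way, in this order (a step that is already met when the one before it is completed fails the run):
1. the stylus is gripped and lifted clear of the fork (contact force between the fingers and stylus above 1 N and (z of stylus in the frame of fork_seat above 0.02 m or horizontal distance between stylus and fork_seat above 0.06 m)), for 0.2 s.
2. fillet 1 is pressed flush by the held stylus (value of joint fillet_1 above 0.002 m and contact force between the fingers and stylus above 1 N and contact force between stylus and panel above 0.2 N), for 0.05 s.
3. fillet 2 is pressed flush by the held stylus (value of joint fillet_2 above 0.002 m and contact force between the fingers and stylus above 1 N and contact force between stylus and panel above 0.2 N), for 0.05 s.
4. fillet 3 is pressed flush by the held stylus (value of joint fillet_3 above 0.002 m and contact force between the fingers and stylus above 1 N and contact force between stylus and panel above 0.2 N), for 0.05 s.
5. fillet 4 is pressed flush by the held stylus (value of joint fillet_4 above 0.002 m and contact force between the fingers and stylus above 1 N and contact force between stylus and panel above 0.2 N), for 0.05 s.
6. fillet 5 is pressed flush by the held stylus (value of joint fillet_5 above 0.002 m and contact force between the fingers and stylus above 1 N and contact force between stylus and panel above 0.2 N), for 0.05 s.
7. fillet 6 is pressed flush by the held stylus (value of joint fillet_6 above 0.002 m and contact force between the fingers and stylus above 1 N and contact force between stylus and panel above 0.2 N), for 0.05 s.
At the end, for the whole second after the job is handed in: All six fillets are pressed at least 2 mm of their 2.5 mm; the stylus hangs released and at rest in the fork, its origin within 15 mm of the seat horizontally and 4 mm in height, within 0.1 rad of upright (value of joint each of fillet_1, fillet_2, fillet_3, fillet_4, fillet_5, fillet_6 above 0.002 m and horizontal distance between stylus and fork_seat below 0.015 m and z of stylus in the frame of fork_seat between -0.004 and 0.004 m and angle between stylus's own z axis and vertical below 0.1 rad and linear speed of stylus below 0.02 m/s and contact force between the fingers and stylus below 0.1 N); the robot touches nothing.
It fails at once if the stylus moves faster than 0.10 m/s while it touches the panel or its fillets (contact force between stylus and panel above 0.5 N and linear speed of stylus above 0.1 m/s).
It fails at once if the ball is lifted more than 8 mm off the panel's face between the first fillet going down and the last (value of joint fillet_1 above 0.002 m and not (value of joint fillet_6 above 0.002 m) and z of stylus_tip in the frame of panel above 0.026 m).
It fails at once if the fingers touch the panel (contact force between the fingers and panel above 1 N).
It fails at once if the sprung nose is pushed to within 1 mm of its stop (value of joint nose above 0.011 m).
It fails at once if a bystander is moved more than 25 mm (distance of any of wooden_tray, pot_a, tape_roll, rubber from where it was at the start of the episode above 0.025 m).
It also fails if it takes over 64 s, if anything falls off the work surface, if the arm or the gripper's body presses on something with over 40 N, if the wrist force passes 120 N, or if a joint passes its speed limit or range.

## Robot

A 6-joint arm with a two-finger parallel gripper is mounted at the origin on a cart in front of the work surface, level with it; the furniture and walls round the work are solid. World frame = base frame: x ahead of the robot, y to its left, z up, the work surface at z = 0. Lengths are in m, angles in degrees, forces in N, time in s.
With the tool pointing down it reaches from about 0.4 to 0.825 m from the base axis. Payload 7 kg.
Tool frame: the origin (TCP) lies on the centre line of the jaws, within the pads' length; the fingertips stand 11 mm ahead of it and the grasp point (between the pads) lies 8 mm behind it; z points along the fingers, y is the direction in which the jaws open and shut (so a half turn about z gives the same grasp; the last joint's range is limited). The gripper opens to 88 mm and grips with 3 to 60 N. Pads are 19 mm wide; open, the fingers measure 130 mm over their backs; the gripper's body (78 mm by 193 mm) begins 47 mm behind the grasp point.
Start: joints at [92.309, 20.546, 0.682, 0, -70.136, -16.507], TCP at [0.166, 0.654, 0.217] pointing down, gripper open.
Joint ranges: [-176.03, 176.03], [-82.01, 121.73], [-58.28, 71.71], [-173.87, 95.51], [-174.79, -0.11], [-173.66, 173.66]. Speed limits (degrees/s): [136.94, 136.94, 172.46, 180, 180, 180].

## Interface

Orientations are given as [roll, pitch, yaw] about the fixed x, y, z axes, in that order (R = Rz(yaw) Ry(pitch) Rx(roll)).
In Python, from plant import ctrl, cams, order gives the robot as it stands.
- The arm moves only by the tool jog_arm, never from a script. Its argument "motion" is a list of rows, each an object with "offset": the shift along the tool's x, y, z in mm, a list of three; "roll": the turn about the tool's z in rad; "hand": the finger opening in mm, from 0 to 87.6. A call has 1 to 20 rows; each row is the pose to reach, as a shift and turn from the pose commanded when the call began, along the tool's axes at that moment; what a row does not reach only later rows make up. A row lasts 1/12 s, in which the tool goes at most 41.7 mm and 7.16 degrees, less where a joint would pass 70% of its speed; a pose out of reach is approached as far as the arm can. A call with a gripper value outside its range is refused whole. The fingers move at their own pace and stop on an object; the grip force is fixed at half the most. Time passes only in rows, so rows that repeat a pose let the fingers close. It gives the time, the measured TCP pose, the force and the opening at its end, in the units of the state.
- ctrl.get_obs(): the state, without advancing time (a new reading comes with each control period).
- cams.snapshot(name): name is "side" or "top"; returns a dict with "img" (420x560x3 uint8, red, green, blue), "K" (3x3 intrinsics, pixels), "D" ([k1, k2, p1, p2, k3] as OpenCV has them; the pictures are not rectified), "cam_to_world" (4x4, takes a point from camera to world coordinates). Camera axes: x right, y down, z forward; pixel columns grow to the right and rows downward; lengths in m; the calibration is good to about 2 mm. A picture is of the moment at which its call begins. There is no depth.
- order.close_job(): hands the job in, once; it reports no verdict.
The state is a dict: "clock": time; "joint_pos": joint angles; "qvel": joint speeds; "tau": joint torques, N m; "tool_pos": TCP position; "orientation": TCP orientation; "force": force on the tool from outside, world axes, zero at the start; "moment": the same for the moment, N m; "opening": finger opening in m.
Only numpy, scipy, OpenCV 4.12 (cv2) and the standard library are available. Lean on these libraries where they do the work, as an engineer would, in place of code of your own. Each camera call takes 0.05 s, during which the arm holds its last target. There are 200 camera calls.

## Working session

There is one attempt and no reset: what is moved stays moved. The work goes in short steps, Python scripts to look and compute and a tool call to move; the robot and the scene stay as the last step left them, time stands still between calls to the robot, and variables do not carry over. Pictures are saved under pics/ and viewed, about 8 in all and at most 12, crops included, and the job is handed in when it is done.

Besides the shell and the picture viewer there is one more tool, called after "Call:" by a JSON object that holds its "method" and its "body". jog_arm: Moves the arm, as the interface text tells. Its arguments: {"type":"object","properties":{"motion":{"type":"array"}},"required":["motion"]}

```bash
mkdir -p pics
cat > h.py <<'E'
import numpy as np, cv2
from plant import ctrl, cams, order
def ray(s,uv):
    p=cv2.undistortPoints(np.array(uv,float).reshape(-1,1,2),s["K"],np.array(s["D"],float)).reshape(-1,2)
    T=np.array(s["cam_to_world"]); d=np.c_[p,np.ones(len(p))]@T[:3,:3].T
    return T[:3,3],d
def onz(s,uv,z):
    c,d=ray(s,uv); return c+d*((z-c[2])/d[:,2])[:,None]
def proj(s,P):
    T=np.linalg.inv(np.array(s["cam_to_world"])); P=np.array(P,float).reshape(-1,3)
    return cv2.projectPoints(P,cv2.Rodrigues(T[:3,:3])[0],T[:3,3],s["K"],np.array(s["D"],float))[0].reshape(-1,2)
E
python3 - <<'E'
from h import *
import pickle
o=ctrl.get_obs();print({k:np.round(v,3) for k,v in o.items()})
for n in("top","side"):
    s=cams.snapshot(n);pickle.dump(s,open(n+".pkl","wb"));cv2.imwrite(f"pics/{n}0.png",s["img"][:,:,::-1]);print(np.round(s["cam_to_world"],3),s["K"],s["D"])
E
```

```text
{'clock': np.float64(0.0), 'joint_pos': array([ 9.2307e+01,  2.0590e+01,  6.3100e-01, -1.9000e-02, -7.0138e+01,
       -1.6507e+01]), 'qvel': array([ 0.033,  0.153, -0.044,  0.081,  0.079,  0.019]), 'tau': array([ 0.0000e+00, -5.8272e+01,  2.9305e+01,  6.9970e+00,  7.0000e-03,
       -0.0000e+00]), 'tool_pos': array([0.165, 0.654, 0.216]), 'orientation': array([ 1.79902e+02, -1.10000e-02, -1.42060e+01]), 'force': array([ 0.093, -0.185, -1.106]), 'moment': array([0.001, 0.098, 0.023]), 'opening': np.float64(0.088)}
[[-0.012 -0.989  0.145  0.362]
 [-1.     0.009 -0.021 -0.004]
 [ 0.019 -0.145 -0.989  1.375]
 [ 0.     0.     0.     1.   ]] [[433.13032108   0.         277.16289003]
 [  0.         433.13032108 213.45350117]
 [  0.           0.           1.        ]] [-0.11315765  0.          0.          0.          0.        ]
[[ 0.983 -0.128  0.135  0.414]
 [-0.186 -0.685  0.704 -0.763]
 [ 0.002 -0.717 -0.697  0.796]
 [ 0.     0.     0.     1.   ]] [[452.7954824    0.         277.91245704]
 [  0.         452.7954824  210.59440734]
 [  0.           0.           1.        ]] [0.03005812 0.         0.         0.         0.        ]
```

View pics/top0.png

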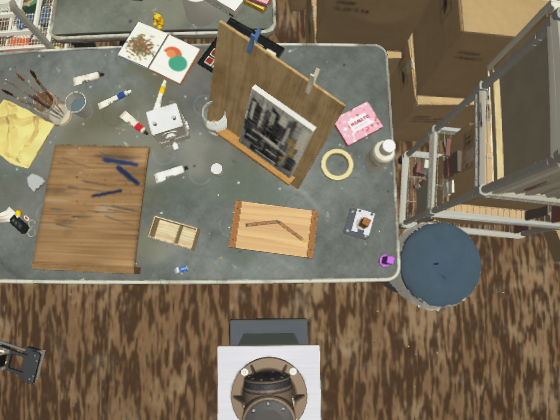

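View pics/side0.png

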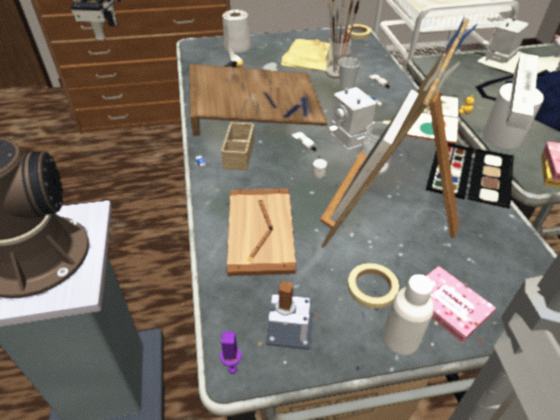

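Candidates for the stylus:
- Brown square handle in the fork stand: top (366,223), side (286,295).
- Purple look-alike: top (387,261), side (229,345).
- White bottle: top (383,152).

I choose the brown one in the metal fork, and check it in one crop.

Run:
```python
from h import *
import pickle
t=pickle.load(open("top.pkl","rb"));s=pickle.load(open("side.pkl","rb"))
a=cv2.resize(t["img"][190:275,225:400],None,fx=4.5,fy=4.5,interpolation=cv2.INTER_CUBIC)
a=a[:, :790]
b=cv2.resize(s["img"][180:360,220:330],None,fx=3.3,fy=3.3,interpolation=cv2.INTER_CUBIC)
cv2.imwrite("pics/c_top.png",a[:,:,::-1]);cv2.imwrite("pics/c_side.png",b[:,:,::-1])
```

```text
(no output)
```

View pics/c_top.png

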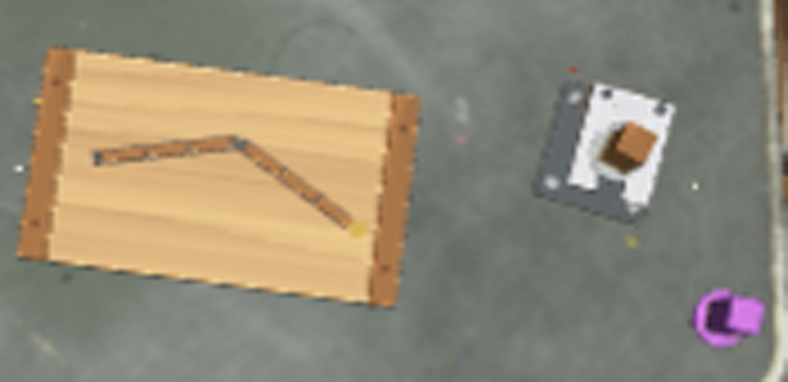

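View pics/c_side.png

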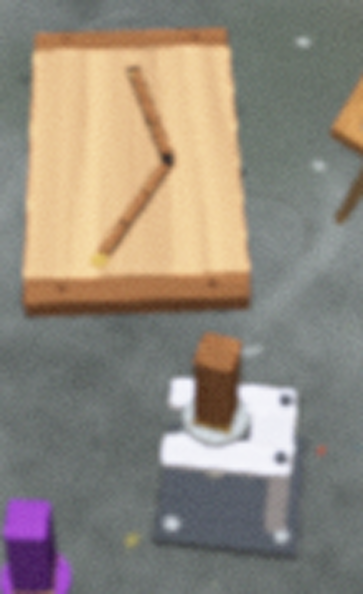

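Run:
```python
from h import *
import pickle
t=pickle.load(open("top.pkl","rb"));s=pickle.load(open("side.pkl","rb"))
hsv=lambda q:cv2.cvtColor(q["img"],cv2.COLOR_RGB2HSV).astype(int)
def comp(m,box):
    x0,y0,x1,y1=box;k=np.zeros(m.shape,np.uint8);k[y0:y1,x0:x1]=m[y0:y1,x0:x1]
    n,l,st,c=cv2.connectedComponentsWithStats(k);i=1+np.argmax(st[1:,4]);return (l==i).astype(np.uint8),c[i],st[i]
H=hsv(t);Hs=hsv(s)
# panel
for nm,q,h,box in(("top",t,H,(222,195,325,262)),("side",s,Hs,(222,183,300,276))):
    m,c,st=comp((h[...,0]<25)&(h[...,1]>70),box)
    cn=cv2.findContours(m,0,2)[0];cn=max(cn,key=cv2.contourArea)
    P=onz(q,cn.reshape(-1,2),.018)[:,:2].astype(np.float32)
    r=cv2.minAreaRect(P*1000);print(nm,"panel",r)
    # disc
    d=(h[...,0]>=22)&(h[...,0]<33)&(h[...,1]>115)
    try:
        m2,c2,s2=comp(d,box);print("disc",c2,s2[4],onz(q,[c2],.018))
    except Exception as e:print(e)
# handle
for nm,q,h,box in(("top",t,H,(345,205,382,242)),("side",s,Hs,(270,275,302,320))):
    m,c,st=comp((h[...,0]<22)&(h[...,1]>90),box);print(nm,"handle",c,st)
    ys,xs=np.nonzero(m);v=h[ys,xs,2]
    k,_=cv2.threshold(v.astype(np.uint8),0,255,cv2.THRESH_OTSU)
    mt=np.zeros_like(m);mt[ys[v>k],xs[v>k]]=1
    m3,c3,s3=comp(mt,box);print("bright",k,c3,s3,onz(q,[c3],.138))
    cn=max(cv2.findContours(m3,0,2)[0],key=cv2.contourArea)
    pts=onz(q,np.argwhere(m3)[:,::-1],.138)[:,:2].astype(np.float32)*1000
    print(cv2.minAreaRect(pts))
    x0,y0,w,hh=st[:4];print(np.where(m,h[...,2],0)[y0:y0+hh,x0:x0+w])
# fork white
for nm,q,h,box in(("top",t,H,(345,205,382,242)),("side",s,Hs,(265,290,315,330))):
    m,c,st=comp((h[...,1]<40)&(h[...,2]>195),box);pts=onz(q,np.argwhere(m)[:,::-1],.072)[:,:2].astype(np.float32)*1000
    print(nm,"fork",st,cv2.minAreaRect(pts))
    m,c,st=comp((h[...,1]<60)&(h[...,2]<110),box);print("base",c)
for nm,q,pt in(("top bottle",t,[383,152]),("side bottle",s,[405,345]),("top purple",t,[387,261]),("side purplebot",s,[233,368]),("easel foot",s,[325,243]),("easel ledge right",s,[327,222]),("easel ledge top",t,[293,185])):print(nm,onz(q,[pt],0),onz(q,[pt],.15))
```

```text
top panel ((513.0235595703125, -20.1728515625), (267.7013244628906, 150.73663330078125), 81.82669830322266)
disc [303.5 240.5] 4 [[ 0.4745091  -0.11433345  0.018     ]]
side panel ((512.8369140625, -26.286590576171875), (278.9801940917969, 152.1048126220703), 81.98982238769531)
disc [249.2 258.4] 5 [[ 0.47356732 -0.11528634  0.018     ]]
top handle [364.3902439  222.19512195] [359 217  12  11  82]
bright 126.0 [366.14583333 221.125     ] [362 217   9   9  48] [[ 0.5186718  -0.28823719  0.138     ]]
((518.2713623046875, -288.1349182128906), (19.49707794189453, 19.91123390197754), 61.22260665893555)
[[  0   0   0   0   0   0 194   0   0   0   0   0]
 [  0   0   0   0   0 177 187 183 183   0   0   0]
 [  0   0   0  75 119 173 180 172 168 168 183   0]
 [  0   0  91  70 172 178 168 168 168 167 165 166]
 [  0  99  75 115 159 168 168 168 166 165 165 184]
 [  0  91  67 159 172 168 166 165 165 166 169   0]
 [100  76  77 121 154 162 166 166 167 169 187   0]
 [ 93  78  79  78  87 126 158 168 170 168   0   0]
 [ 90  81  78  77  77  76  87 149 154   0   0   0]
 [  0   0  90  80  76  76  76  85   
[... 2385 characters left out ...]
768539428711)
base [280.80512821 326.5025641 ]
top bottle [[ 0.76696184 -0.38731661  0.        ]] [[ 0.72280931 -0.34548904  0.15      ]]
side bottle [[ 0.73955559 -0.36878237  0.        ]] [[ 0.67819679 -0.443061    0.15      ]]
top purple [[ 0.40674805 -0.38264943  0.        ]] [[ 0.4019051  -0.34133118  0.15      ]]
side purplebot [[ 0.40861718 -0.35456135  0.        ]] [[ 0.40964532 -0.43152085  0.15      ]]
easel foot [[ 0.65643062 -0.08668212  0.        ]] [[ 0.61074214 -0.21414096  0.15      ]]
easel ledge right [[ 0.67914215 -0.02080758  0.        ]] [[ 0.6291722  -0.16068477  0.15      ]]
easel ledge top [[ 0.65665359 -0.08548456  0.        ]] [[ 0.62453883 -0.07659545  0.15      ]]
```

Views and numbers:
- **Stylus:** brown handle, top at crop (635,145), hanging in the fork. Its position is (0.519,-0.290), with faces at yaw -28.5°. The two views agree within 3 mm.
- **Panel:** centre (0.513,-0.020), yaw -8.1°. The predicted seam start (474,-115.5) matches the measured disc (474,-115).

Going there.

Call:
{"method": "jog_arm", "body": {"motion": [{"offset": [41, 34, 0], "roll": 0.0, "hand": 87.6}, {"offset": [436, 358, 0], "roll": 0.1, "hand": 87.6}, {"offset": [436, 358, 0], "roll": 0.25, "hand": 87.6}, {"offset": [436, 358, 0], "roll": 0.25, "hand": 87.6}, {"offset": [436, 358, 0], "roll": 0.25, "hand": 87.6}, {"offset": [436, 358, 0], "roll": 0.25, "hand": 87.6}, {"offset": [436, 358, 0], "roll": 0.25, "hand": 87.6}, {"offset": [436, 358, 0], "roll": 0.25, "hand": 87.6}, {"offset": [436, 358, 0], "roll": 0.25, "hand": 87.6}, {"offset": [436, 358, 0], "roll": 0.25, "hand": 87.6}, {"offset": [436, 358, 0], "roll": 0.25, "hand": 87.6}, {"offset": [436, 358, 0], "roll": 0.25, "hand": 87.6}, {"offset": [436, 358, 0], "roll": 0.25, "hand": 87.6}, {"offset": [574, 828, 0], "roll": 0.25, "hand": 87.6}, {"offset": [574, 828, 0], "roll": 0.25, "hand": 87.6}, {"offset": [574, 828, 0], "roll": 0.25, "hand": 87.6}, {"offset": [574, 828, 0], "roll": 0.25, "hand": 87.6}, {"offset": [574, 828, 0], "roll": 0.25, "hand": 87.6}, {"offset": [574, 828, 0], "roll": 0.25, "hand": 87.6}, {"offset": [574, 828, 0], "roll": 0.25, "hand": 87.6}]}}

```text
clock: 1.77
tool_pos: [0.5048, -0.0746, 0.2174]
orientation: [-180.0, 0.0, -28.5]
force: [1.3, 0.7, 0.0]
opening: 0.0873
```

Call:
{"method": "jog_arm", "body": {"motion": [{"offset": [100, 160, 0], "roll": 0, "hand": 87.6}, {"offset": [100, 160, 0], "roll": 0, "hand": 87.6}, {"offset": [100, 160, 0], "roll": 0, "hand": 87.6}, {"offset": [100, 160, 0], "roll": 0, "hand": 87.6}, {"offset": [100, 160, 0], "roll": 0, "hand": 87.6}, {"offset": [100, 160, 0], "roll": 0, "hand": 87.6}, {"offset": [100, 160, 0], "roll": 0, "hand": 87.6}, {"offset": [100, 160, 0], "roll": 0, "hand": 87.6}]}}

```text
clock: 2.43
tool_pos: [0.5164, -0.2608, 0.2169]
orientation: [180.0, 0.1, -28.6]
force: [0.5, -0.3, -0.2]
opening: 0.0876
```

```bash
python3 -c "
from h import *
o=ctrl.get_obs();print(o['tool_pos'],o['orientation'],o['joint_pos'],o['force'],o['qvel'])"
```

```text
[ 0.51644275 -0.26081219  0.21688032] [ 1.79997772e+02  5.43306714e-02 -2.85633434e+01] [-7.44646435e+00  1.15769799e+01 -1.18046497e+01 -1.90533547e-02
 -6.66698564e+01  6.88906756e+01] [ 0.53039706 -0.26009462 -0.23797709] [ 1.39235986 -0.66945467 -0.12308905  0.12222412 -0.02882991 -0.00694107]
```

Call:
{"method": "jog_arm", "body": {"motion": [{"offset": [15.5, 23.5, 40], "roll": 0, "hand": 87.6}, {"offset": [15.5, 23.5, 50], "roll": 0, "hand": 87.6}, {"offset": [15.5, 23.5, 50], "roll": 0, "hand": 87.6}, {"offset": [15.5, 23.5, 50], "roll": 0, "hand": 87.6}, {"offset": [15.5, 23.5, 50], "roll": 0, "hand": 87.6}]}}

```text
clock: 2.85
tool_pos: [0.5201, -0.2883, 0.1688]
orientation: [-180.0, -0.1, -28.4]
force: [-0.0, 0.3, 0.6]
opening: 0.0876
```

```bash
python3 -c "
from h import *
o=ctrl.get_obs();print(o['tool_pos'],o['orientation'],o['force'],o['qvel'])
a=[]
for n in('top','side'):
  s=cams.snapshot(n);p=proj(s,[.5187,-.2895,.138])[0].astype(int);c=s['img'][p[1]-45:p[1]+45,p[0]-45:p[0]+45];a.append(cv2.resize(c,(390,390),interpolation=2))
cv2.imwrite('pics/g1.png',np.hstack(a)[:,:,::-1])"
```

```text
[ 0.52005478 -0.28829904  0.16878047] [-1.79998989e+02 -8.94033784e-02 -2.84369277e+01] [-0.04439073  0.32190961  0.60243651] [-0.05645757 -0.71967791  0.5302068  -0.12295389  0.30359432  0.09567129]
```

View pics/g1.png

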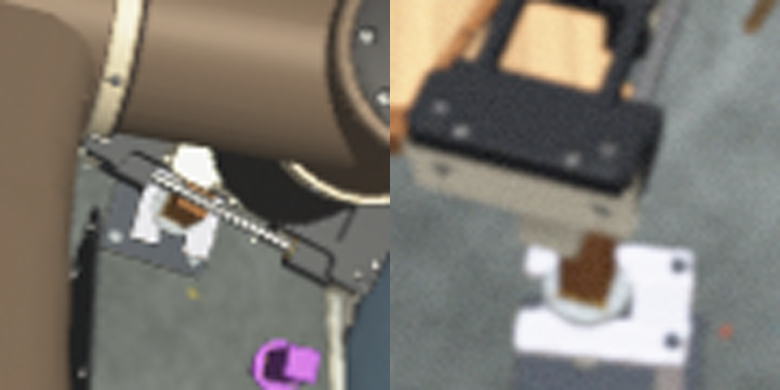

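The handle is between the fingers and squared to them (side crop (590,270)), and the purple one at crop (285,365) is clear. Descend and close.

Call:
{"method": "jog_arm", "body": {"motion": [{"offset": [-0.5, 1.5, 25], "roll": 0, "hand": 87.6}, {"offset": [-0.5, 1.5, 50], "roll": 0, "hand": 87.6}, {"offset": [-0.5, 1.5, 65], "roll": 0, "hand": 87.6}, {"offset": [-0.5, 1.5, 70], "roll": 0, "hand": 60}, {"offset": [-0.5, 1.5, 70], "roll": 0, "hand": 40}, {"offset": [-0.5, 1.5, 70], "roll": 0, "hand": 28}, {"offset": [-0.5, 1.5, 70], "roll": 0, "hand": 10}, {"offset": [-0.5, 1.5, 70], "roll": 0, "hand": 10}, {"offset": [-0.5, 1.5, 70], "roll": 0, "hand": 10}, {"offset": [-0.5, 1.5, 70], "roll": 0, "hand": 10}, {"offset": [-0.5, 1.5, 70], "roll": 0, "hand": 10}, {"offset": [-0.5, 1.5, 70], "roll": 0, "hand": 10}, {"offset": [-0.5, 1.5, 70], "roll": 0, "hand": 10}, {"offset": [-0.5, 1.5, 70], "roll": 0, "hand": 10}]}}

```text
clock: 4.12
tool_pos: [0.5181, -0.2901, 0.0974]
orientation: [-180.0, -0.0, -28.5]
force: [0.3, -0.2, -0.8]
opening: 0.0217
```

```bash
python3 -c "
from h import *
o=ctrl.get_obs();print(o['tool_pos'],o['orientation'],o['force'],o['opening'])"
```

```text
[ 0.51813307 -0.29008395  0.09736112] [-1.79992390e+02 -4.11438974e-03 -2.85276819e+01] [ 0.28651346 -0.21505774 -0.83845799] 0.02167330472217743
```

Call:
{"method": "jog_arm", "body": {"motion": [{"offset": [0, 0, -10], "roll": 0, "hand": 10}, {"offset": [0, 0, -30], "roll": 0, "hand": 10}, {"offset": [0, 0, -60], "roll": 0, "hand": 10}, {"offset": [0, 0, -85], "roll": 0, "hand": 10}, {"offset": [0, 0, -95], "roll": 0, "hand": 10}, {"offset": [0, 0, -100], "roll": 0, "hand": 10}, {"offset": [0, 0, -100], "roll": 0, "hand": 10}, {"offset": [0, 0, -100], "roll": 0, "hand": 10}, {"offset": [0, 0, -100], "roll": 0, "hand": 10}]}}

```text
clock: 4.87
tool_pos: [0.5172, -0.2897, 0.1956]
orientation: [180.0, 0.2, -28.5]
force: [-0.8, -0.4, -2.1]
opening: 0.0219
```

Run:
```python
from h import *
import pickle
o=ctrl.get_obs();T=o['tool_pos'];print(T,o['orientation'],o['force'],o['opening'])
a=[]
for n in('top','side'):
  s=cams.snapshot(n);pickle.dump(s,open(n+'2.pkl','wb'));P=proj(s,[T-[0,0,.0254],T-[0,0,.0724],T+[0,0,.0]]);print(n,P.round(1),proj(s,[T-[0,0,.05]]))
  p=P[0].astype(int);x0,y0=p-[35,35];print('crop origin',x0,y0);c=s['img'][y0:y0+70,x0:x0+70];a.append(cv2.resize(c,(390,390),interpolation=2))
cv2.imwrite('pics/g2.png',np.hstack(a)[:,:,::-1])
```

```text
[ 0.51715569 -0.28973968  0.19563101] [ 1.79979789e+02  1.58860123e-01 -2.85366042e+01] [-0.79561234 -0.35111775 -2.08732136] 0.021930478940122986
top [[369.2 220.2]
 [365.6 222.3]
 [371.3 219. ]] [[367.26570126 221.30258662]]
crop origin 334 185
side [[284.8 274.8]
 [284.4 291. ]
 [285.  265.5]] [[284.59274139 283.45050286]]
crop origin 249 239
```

View pics/g2.png

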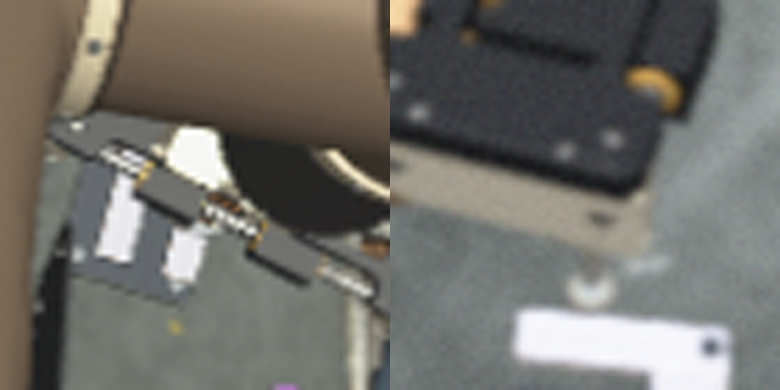

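The ball shows at side pixel (284.9,290.5) against a predicted (284.4,291.0), so the stylus hangs straight within about 1 mm and the fork is empty. Next, move over the disc.

Call:
{"method": "jog_arm", "body": {"motion": [{"offset": [-15, -16, 0], "roll": 0, "hand": 10}, {"offset": [-40, -42, 0], "roll": 0, "hand": 10}, {"offset": [-65, -70, 0], "roll": 0, "hand": 10}, {"offset": [-90, -97, 0], "roll": 0, "hand": 10}, {"offset": [-110, -118, 10], "roll": 0, "hand": 10}, {"offset": [-121.5, -130, 25], "roll": 0, "hand": 10}, {"offset": [-121.5, -130, 40], "roll": 0, "hand": 10}, {"offset": [-121.5, -130, 50], "roll": 0, "hand": 10}, {"offset": [-121.5, -130, 60], "roll": 0, "hand": 10}, {"offset": [-121.5, -130, 65], "roll": 0, "hand": 10}, {"offset": [-121.5, -130, 65], "roll": 0, "hand": 10}, {"offset": [-121.5, -130, 65], "roll": 0, "hand": 10}, {"offset": [-121.5, -130, 65], "roll": 0, "hand": 10}]}}

```text
clock: 6.05
tool_pos: [0.4739, -0.1183, 0.1328]
orientation: [-180.0, -0.0, -28.6]
force: [0.3, 0.7, -1.6]
opening: 0.0216
```

Run:
```python
from h import *
import pickle
o=ctrl.get_obs();T=o['tool_pos'];print(T,o['orientation'],o['force'],o['opening'])
s=cams.snapshot('side');P=proj(s,[T-[0,0,.0724],[.4742,-.1155,.018],[.5363,-.0334,.018],[.5257,.0691,.018]])
p=P[0].astype(int);x0,y0=p-[35,45];print((P-[x0,y0])*7)
cv2.imwrite('pics/g3.png',cv2.resize(s['img'][y0:y0+70,x0:x0+80],None,fx=7,fy=7,interpolation=2)[:,:,::-1])
```

```text
[ 0.4738826  -0.11833816  0.13276998] [-1.79995482e+02 -3.13049937e-02 -2.85633846e+01] [ 0.32638284  0.69988479 -1.60152139] 0.02157582469870615
[[250.07958498 320.46139038]
 [255.47200916 402.02725637]
 [403.07091954 191.40991552]
 [324.50483163  -7.32148086]]
```

View pics/g3.png

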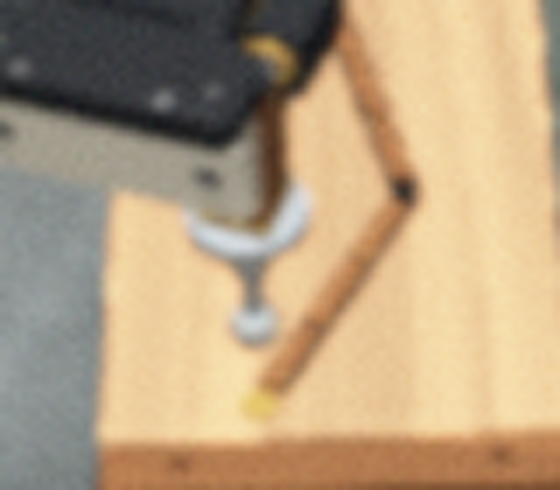

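Ball and disc are both offset +0.6 px from prediction (crop (254,323) and (260,402)), so they agree with each other. I lower onto the disc.

Call:
{"method": "jog_arm", "body": {"motion": [{"offset": [-1.4, 0, 6], "roll": 0, "hand": 10}, {"offset": [-1.4, 0, 12], "roll": 0, "hand": 10}, {"offset": [-1.4, 0, 18], "roll": 0, "hand": 10}, {"offset": [-1.4, 0, 23], "roll": 0, "hand": 10}, {"offset": [-1.4, 0, 27], "roll": 0, "hand": 10}, {"offset": [-1.4, 0, 30], "roll": 0, "hand": 10}, {"offset": [-1.4, 0, 32], "roll": 0, "hand": 10}, {"offset": [-1.4, 0, 34], "roll": 0, "hand": 10}, {"offset": [-1.4, 0, 35.5], "roll": 0, "hand": 10}, {"offset": [-1.4, 0, 37], "roll": 0, "hand": 10}, {"offset": [-1.4, 0, 38], "roll": 0, "hand": 10}, {"offset": [-1.4, 0, 38.5], "roll": 0, "hand": 10}, {"offset": [-1.4, 0, 38.5], "roll": 0, "hand": 10}, {"offset": [-1.4, 0, 38.5], "roll": 0, "hand": 10}, {"offset": [-1.4, 0, 38.5], "roll": 0, "hand": 10}]}}

```text
clock: 7.35
tool_pos: [0.4723, -0.1172, 0.0941]
orientation: [-180.0, -0.0, -28.5]
force: [-0.9, -0.1, 4.0]
opening: 0.0217
```

```bash
python3 -c "
from h import *
o=ctrl.get_obs();print(o['tool_pos'],o['orientation'],o['force'],o['opening'])"
```

```text
[ 0.47228589 -0.11724838  0.09406811] [-1.79993311e+02 -1.84527804e-02 -2.85196205e+01] [-0.93593907 -0.06910144  4.02942009] 0.021655954912719096
```

Force is 5.6 N net, with the nose in by about 5 mm, as planned. Drag along leg 1 at about 39 mm/s.

Call:
{"method": "jog_arm", "body": {"motion": [{"offset": [0.2, -1.5, 0], "roll": 0, "hand": 10}, {"offset": [0.6, -4, 0], "roll": 0, "hand": 10}, {"offset": [1.1, -7, 0], "roll": 0, "hand": 10}, {"offset": [1.6, -10.2, 0], "roll": 0, "hand": 10}, {"offset": [2.0, -13.4, 0], "roll": 0, "hand": 10}, {"offset": [2.5, -16.6, 0], "roll": 0, "hand": 10}, {"offset": [3.0, -19.8, 0], "roll": 0, "hand": 10}, {"offset": [3.5, -23, 0], "roll": 0, "hand": 10}, {"offset": [4.0, -26.2, 0], "roll": 0, "hand": 10}, {"offset": [4.5, -29.4, 0], "roll": 0, "hand": 10}, {"offset": [5.0, -32.6, 0], "roll": 0, "hand": 10}, {"offset": [5.5, -35.8, 0], "roll": 0, "hand": 10}, {"offset": [6.0, -39, 0], "roll": 0, "hand": 10}, {"offset": [6.4, -42.2, 0], "roll": 0, "hand": 10}, {"offset": [6.9, -45.4, 0], "roll": 0, "hand": 10}, {"offset": [7.4, -48.6, 0], "roll": 0, "hand": 10}, {"offset": [7.9, -51.8, 0], "roll": 0, "hand": 10}, {"offset": [8.4, -55, 0], "roll": 0, "hand": 10}, {"offset": [8.9, -58.2, 0], "roll": 0, "hand": 10}, {"offset": [9.4, -61.4, 0], "roll": 0, "hand": 10}]}}

```text
clock: 9.02
tool_pos: [0.51, -0.0675, 0.0939]
orientation: [-180.0, -0.0, -28.5]
force: [-2.4, -2.7, 4.0]
opening: 0.0218
```

```bash
python3 -c "
from h import *
o=ctrl.get_obs();print(o['tool_pos'],o['orientation'],o['force'],o['opening'])"
```

```text
[ 0.51000202 -0.06747943  0.09389034] [-1.79996721e+02 -5.39384519e-03 -2.85209360e+01] [-2.35388057 -2.70876983  4.03714249] 0.021770751377326984
```

Call:
{"method": "jog_arm", "body": {"motion": [{"offset": [0.5, -3.2, 0], "roll": 0, "hand": 10}, {"offset": [1.0, -6.4, 0], "roll": 0, "hand": 10}, {"offset": [1.5, -9.6, 0], "roll": 0, "hand": 10}, {"offset": [2.0, -12.8, 0], "roll": 0, "hand": 10}, {"offset": [2.4, -16.0, 0], "roll": 0, "hand": 10}, {"offset": [2.9, -19.2, 0], "roll": 0, "hand": 10}, {"offset": [3.4, -22.4, 0], "roll": 0, "hand": 10}, {"offset": [3.9, -25.6, 0], "roll": 0, "hand": 10}, {"offset": [4.4, -28.8, 0], "roll": 0, "hand": 10}, {"offset": [4.9, -32.0, 0], "roll": 0, "hand": 10}, {"offset": [5.4, -35.2, 0], "roll": 0, "hand": 10}, {"offset": [5.8, -38.4, 0], "roll": 0, "hand": 10}, {"offset": [6.3, -41.2, 0], "roll": 0, "hand": 10}, {"offset": [6.5, -42.8, 0], "roll": 0, "hand": 10}, {"offset": [6.5, -42.8, 0], "roll": 0, "hand": 10}, {"offset": [5.6, -44.1, 0], "roll": 0, "hand": 10}, {"offset": [3.8, -46.7, 0], "roll": 0, "hand": 10}, {"offset": [2.0, -49.4, 0], "roll": 0, "hand": 10}, {"offset": [0.2, -52.0, 0], "roll": 0, "hand": 10}, {"offset": [-1.6, -54.7, 0], "roll": 0, "hand": 10}]}}

```text
clock: 10.68
tool_pos: [0.5347, -0.0185, 0.094]
orientation: [-180.0, -0.0, -28.5]
force: [0.1, -3.6, 4.1]
opening: 0.0217
```

```bash
python3 -c "
from h import *
o=ctrl.get_obs();print(o['tool_pos'],o['orientation'],o['force'],o['opening'])"
```

```text
[ 0.53470751 -0.0185212   0.09404323] [-1.79972077e+02 -3.02169934e-02 -2.85204590e+01] [ 0.11291356 -3.63580089  4.08390697] 0.021707606396419863
```

Call:
{"method": "jog_arm", "body": {"motion": [{"offset": [-1.8, -2.6, 0], "roll": 0, "hand": 10}, {"offset": [-3.6, -5.3, 0], "roll": 0, "hand": 10}, {"offset": [-5.4, -7.9, 0], "roll": 0, "hand": 10}, {"offset": [-7.2, -10.6, 0], "roll": 0, "hand": 10}, {"offset": [-9.0, -13.2, 0], "roll": 0, "hand": 10}, {"offset": [-10.8, -15.9, 0], "roll": 0, "hand": 10}, {"offset": [-12.6, -18.5, 0], "roll": 0, "hand": 10}, {"offset": [-14.4, -21.1, 0], "roll": 0, "hand": 10}, {"offset": [-16.2, -23.8, 0], "roll": 0, "hand": 10}, {"offset": [-18.0, -26.4, 0], "roll": 0, "hand": 10}, {"offset": [-19.8, -29.1, 0], "roll": 0, "hand": 10}, {"offset": [-21.6, -31.7, 0], "roll": 0, "hand": 10}, {"offset": [-23.4, -34.3, 0], "roll": 0, "hand": 10}, {"offset": [-25.2, -37.0, 0], "roll": 0, "hand": 10}, {"offset": [-27.0, -39.6, 0], "roll": 0, "hand": 10}, {"offset": [-28.8, -42.3, 0], "roll": 0, "hand": 10}, {"offset": [-30.6, -44.9, 0], "roll": 0, "hand": 10}, {"offset": [-32.4, -47.6, 0], "roll": 0, "hand": 10}, {"offset": [-34.2, -50.2, 0], "roll": 0, "hand": 10}, {"offset": [-36.0, -52.8, 0], "roll": 0, "hand": 10}]}}

```text
clock: 12.35
tool_pos: [0.528, 0.045, 0.0939]
orientation: [-180.0, -0.0, -28.5]
force: [0.4, -3.9, 4.2]
opening: 0.0217
```

Call:
{"method": "jog_arm", "body": {"motion": [{"offset": [-1.8, -2.6, 0], "roll": 0, "hand": 10}, {"offset": [-3.6, -5.3, 0], "roll": 0, "hand": 10}, {"offset": [-5.4, -7.9, 0], "roll": 0, "hand": 10}, {"offset": [-7.2, -10.6, 0], "roll": 0, "hand": 10}, {"offset": [-9.0, -13.2, 0], "roll": 0, "hand": 10}, {"offset": [-10.8, -15.9, 0], "roll": 0, "hand": 10}, {"offset": [-12.4, -18.2, 0], "roll": 0, "hand": 10}, {"offset": [-13.8, -20.3, 0], "roll": 0, "hand": 10}, {"offset": [-13.8, -20.3, 0], "roll": 0, "hand": 10}, {"offset": [-13.8, -20.3, 0], "roll": 0, "hand": 10}]}}

```text
clock: 13.18
tool_pos: [0.5256, 0.0699, 0.0938]
orientation: [-179.9, 0.0, -28.5]
force: [-0.9, 2.3, 3.5]
opening: 0.0222
```

```bash
python3 -c "
from h import *
o=ctrl.get_obs();print(o['clock'],o['tool_pos'],o['orientation'],o['force'],o['opening'])"
```

```text
13.1833 [0.5256384  0.06994621 0.09382116] [-1.79928438e+02  1.80267181e-02 -2.85228957e+01] [-0.90514915  2.27117738  3.4537582 ] 0.02215185594126802
```

Call:
{"method": "jog_arm", "body": {"motion": [{"offset": [0, 0, -2], "roll": 0, "hand": 10}, {"offset": [0, 0, -5], "roll": 0, "hand": 10}, {"offset": [0, 0, -9], "roll": 0, "hand": 10}, {"offset": [0, 0, -15], "roll": 0, "hand": 10}, {"offset": [0, 0, -30], "roll": 0, "hand": 10}, {"offset": [0, 0, -55], "roll": 0, "hand": 10}, {"offset": [0, 0, -80], "roll": 0, "hand": 10}, {"offset": [0, 0, -100], "roll": 0, "hand": 10}, {"offset": [7, 13, -103], "roll": 0, "hand": 10}, {"offset": [20, 39, -103], "roll": 0, "hand": 10}, {"offset": [35, 68, -103], "roll": 0, "hand": 10}, {"offset": [50, 97, -103], "roll": 0, "hand": 10}, {"offset": [65, 126, -103], "roll": 0, "hand": 10}, {"offset": [80, 155, -103], "roll": 0, "hand": 10}, {"offset": [95, 184, -103], "roll": 0, "hand": 10}, {"offset": [110, 213, -103], "roll": 0, "hand": 10}, {"offset": [125, 242, -103], "roll": 0, "hand": 10}, {"offset": [140, 271, -103], "roll": 0, "hand": 10}, {"offset": [152, 295, -103], "roll": 0, "hand": 10}, {"offset": [160, 310, -103], "roll": 0, "hand": 10}]}}

```text
clock: 14.85
tool_pos: [0.5171, -0.2823, 0.1967]
orientation: [180.0, 0.1, -28.6]
force: [-0.1, 0.7, -1.8]
opening: 0.0216
```

Call:
{"method": "jog_arm", "body": {"motion": [{"offset": [3, 6, 0], "roll": 0, "hand": 10}, {"offset": [5.2, 10, 0], "roll": 0, "hand": 10}, {"offset": [5.2, 10, 0], "roll": 0, "hand": 10}, {"offset": [5.2, 10, 0], "roll": 0, "hand": 10}, {"offset": [5.2, 10, 0], "roll": 0, "hand": 10}]}}

```text
clock: 15.27
tool_pos: [0.518, -0.2901, 0.197]
orientation: [-180.0, 0.0, -28.5]
force: [1.1, 0.9, -2.3]
opening: 0.0223
```

Run:
```python
from h import *
o=ctrl.get_obs();T=o['tool_pos'];print(T,o['orientation'],o['force'],o['opening'])
s=cams.snapshot('side');P=proj(s,[T-[0,0,.0724],T-[0,0,.0254]])
print(P)
cv2.imwrite('pics/g4.png',cv2.resize(s['img'][180:340,215:335],None,fx=3.7,fy=3.7,interpolation=2)[:,:,::-1])
```

```text
[ 0.51800267 -0.29005782  0.19698688] [-1.79989360e+02  4.11957776e-03 -2.84715631e+01] [ 1.0573835   0.86610687 -2.2529033 ] 0.022296017952832876
[[284.94279275 290.61330405]
 [285.29874424 274.41550439]]
```

View pics/g4.png

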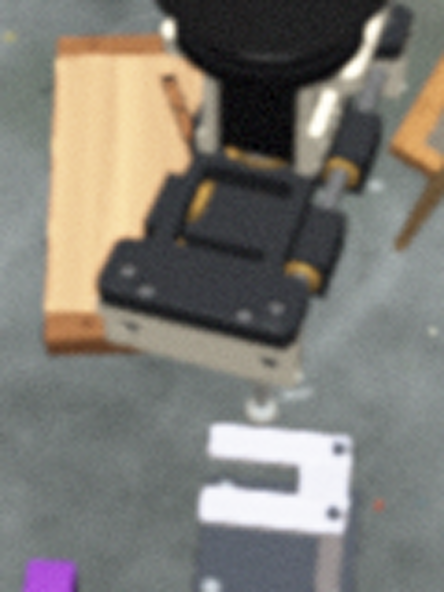

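The ball's side-view pixel is (285.5,290.3) against a predicted (284.9,290.6), so the stylus has not slipped. The slot lies under it. Lower it back.

Call:
{"method": "jog_arm", "body": {"motion": [{"offset": [0.1, 0.5, 12], "roll": 0, "hand": 10}, {"offset": [0.1, 0.5, 26], "roll": 0, "hand": 10}, {"offset": [0.1, 0.5, 36], "roll": 0, "hand": 10}, {"offset": [0.1, 0.5, 42], "roll": 0, "hand": 10}, {"offset": [0.1, 0.5, 47], "roll": 0, "hand": 10}, {"offset": [0.1, 0.5, 52], "roll": 0, "hand": 10}, {"offset": [0.1, 0.5, 57], "roll": 0, "hand": 10}, {"offset": [0.1, 0.5, 62], "roll": 0, "hand": 10}, {"offset": [0.1, 0.5, 67], "roll": 0, "hand": 10}, {"offset": [0.1, 0.5, 72], "roll": 0, "hand": 10}, {"offset": [0.1, 0.5, 72], "roll": 0, "hand": 10}, {"offset": [0.1, 0.5, 72], "roll": 0, "hand": 10}]}}

```text
clock: 16.32
tool_pos: [0.5176, -0.2915, 0.1246]
orientation: [180.0, 0.0, -28.5]
force: [-0.1, -0.5, -1.7]
opening: 0.0218
```

Call:
{"method": "jog_arm", "body": {"motion": [{"offset": [0, 0, 6], "roll": 0, "hand": 10}, {"offset": [0, 0, 12], "roll": 0, "hand": 10}, {"offset": [0, 0, 18], "roll": 0, "hand": 10}, {"offset": [0, 0, 22], "roll": 0, "hand": 10}, {"offset": [0, 0, 24.5], "roll": 0, "hand": 10}, {"offset": [0, 0, 26], "roll": 0, "hand": 10}, {"offset": [0, 0, 26.5], "roll": 0, "hand": 10}, {"offset": [0, 0, 26.5], "roll": 0, "hand": 10}, {"offset": [0, 0, 26.5], "roll": 0, "hand": 10}]}}

```text
clock: 17.07
tool_pos: [0.518, -0.2915, 0.0986]
orientation: [-180.0, -0.0, -28.5]
force: [0.8, 0.1, -1.5]
opening: 0.0218
```

```bash
python3 -c "
from h import *
o=ctrl.get_obs();print(o['clock'],o['tool_pos'],o['orientation'],o['force'],o['opening'])"
```

```text
17.0667 [ 0.51798316 -0.29151802  0.09857243] [-1.79997514e+02 -2.18721665e-02 -2.85181719e+01] [ 0.79697695  0.10950101 -1.51394998] 0.021818788913172973
```

Call:
{"method": "jog_arm", "body": {"motion": [{"offset": [0, 0, 0.6], "roll": 0, "hand": 10}, {"offset": [0, 0, 1.1], "roll": 0, "hand": 10}, {"offset": [0, 0, 1.1], "roll": 0, "hand": 10}, {"offset": [0, 0, 1.1], "roll": 0, "hand": 10}, {"offset": [0, 0, 1.1], "roll": 0, "hand": 10}]}}

```text
clock: 17.48
tool_pos: [0.5179, -0.2915, 0.0974]
orientation: [-180.0, -0.0, -28.5]
force: [0.4, 0.2, -2.0]
opening: 0.022
```

Call:
{"method": "jog_arm", "body": {"motion": [{"offset": [0, 0, 0.4], "roll": 0, "hand": 10}, {"offset": [0, 0, 0.8], "roll": 0, "hand": 10}, {"offset": [0, 0, 0.8], "roll": 0, "hand": 10}, {"offset": [0, 0, 0.8], "roll": 0, "hand": 10}]}}

```text
clock: 17.82
tool_pos: [0.5179, -0.2915, 0.0973]
orientation: [180.0, -0.0, -28.5]
force: [-1.7, 1.9, 4.5]
opening: 0.0222
```

Seated (+4.5 N upward at z 0.0973). Release gently, then rise.

Call:
{"method": "jog_arm", "body": {"motion": [{"offset": [0, 0, -0.2], "roll": 0, "hand": 24}, {"offset": [0, 0, -0.2], "roll": 0, "hand": 28}, {"offset": [0, 0, -0.2], "roll": 0, "hand": 36}, {"offset": [0, 0, -0.2], "roll": 0, "hand": 50}, {"offset": [0, 0, -0.2], "roll": 0, "hand": 70}, {"offset": [0, 0, -0.2], "roll": 0, "hand": 70}, {"offset": [0, 0, -0.2], "roll": 0, "hand": 70}, {"offset": [0, 0, -0.2], "roll": 0, "hand": 70}, {"offset": [0, 0, -10], "roll": 0, "hand": 70}, {"offset": [0, 0, -30], "roll": 0, "hand": 70}, {"offset": [0, 0, -60], "roll": 0, "hand": 70}, {"offset": [0, 0, -95], "roll": 0, "hand": 70}, {"offset": [0, 0, -130], "roll": 0, "hand": 70}, {"offset": [-10, -40, -150], "roll": 0, "hand": 70}, {"offset": [-30, -80, -160], "roll": 0, "hand": 70}, {"offset": [-60, -110, -160], "roll": 0, "hand": 70}, {"offset": [-75, -145, -160], "roll": 0, "hand": 70}, {"offset": [-90, -180, -160], "roll": 0, "hand": 70}, {"offset": [-110, -215, -160], "roll": 0, "hand": 70}, {"offset": [-130, -250, -160], "roll": 0, "hand": 70}]}}

```text
clock: 19.48
tool_pos: [0.5226, -0.0078, 0.2576]
orientation: [-179.9, -0.1, -28.5]
force: [0.8, 0.6, -0.1]
opening: 0.0701
```

Call:
{"method": "jog_arm", "body": {"motion": [{"offset": [-20, -36, 0], "roll": 0, "hand": 70}, {"offset": [-40, -72, 0], "roll": 0, "hand": 70}, {"offset": [-60, -108, 0], "roll": 0, "hand": 70}, {"offset": [-80, -144, 0], "roll": 0, "hand": 70}, {"offset": [-95, -170, 0], "roll": 0, "hand": 70}, {"offset": [-95, -170, 0], "roll": 0, "hand": 70}, {"offset": [-95, -170, 0], "roll": 0, "hand": 70}]}}

```text
clock: 20.07
tool_pos: [0.5204, 0.1866, 0.2569]
orientation: [-180.0, -0.0, -28.4]
force: [0.3, -0.2, -0.9]
opening: 0.0701
```

Run:
```python
from h import *
o=ctrl.get_obs();T=o['tool_pos'];print(o['clock'],T,o['force'],o['qvel'])
s=cams.snapshot('side');cv2.imwrite('pics/f1.png',cv2.resize(s['img'][150:370,180:420],None,fx=2.7,fy=2.7,interpolation=2)[:,:,::-1])
h=cv2.cvtColor(s['img'],cv2.COLOR_RGB2HSV)[275:320,270:302]
n,l,st,c=cv2.connectedComponentsWithStats(((h[...,0]<22)&(h[...,1]>90)).astype(np.uint8));i=1+np.argmax(st[1:,4]);print(c[i]+[270,275],st[i])
```

```text
20.0667 [0.52038138 0.18657631 0.25688809] [ 0.34534086 -0.19933962 -0.85267709] [-2.30565553 -0.77006938 -0.93220116  0.07563347 -0.02898663  0.77216548]
[285.13888889 295.83024691] [  9   7  14  30 324]
```

View pics/f1.png

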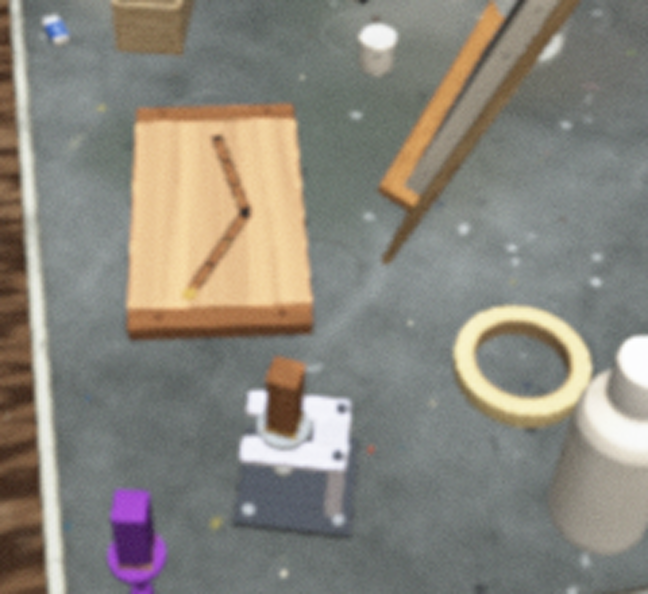

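Final view: the stylus stands upright in the fork (crop (285,400)). The handle centroid is (285.1,295.8), against (285.2,294.5) at the start. The fillets look flush, and the bystanders in view are in place. Hand in.

```bash
python3 -c "
from h import *
print(order.close_job())"
```

```text
the job is handed in; nothing more can be done
None
```

I took the stylus from the fork, drew it from the brass disc round the bend to the seam end, hung it back in the fork and let go. The job was handed in at about 20 s of the 64 s allowed. No verdict was reported.

- **Pass:** it was one unbroken stroke at about 39 mm/s. The ball pressed with roughly 5.6 N, which puts the nose about 5 mm in, well short of its stop. Arm height and force read the same at each point sampled on both legs and at the end, so the ball was riding at the panel's face. I did not measure the fillets one by one, but they look flush in the last side picture.
- **Stylus:** it hangs upright and released, seated at the height it was gripped at. It sits about 2 mm to the right (-y) of where it first hung.
- **Scene:** the arm ended clear of everything, and the tray, pot, tape roll and eraser look unmoved by eye.
- **Odd readings:**
  - The side force flipped to +2.3 N at the end of the stroke, probably the arm settling.
  - Seating took one extra small step down before the force rose.

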